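Tip the large mill balls into the weighing groove

TASK

Two small feeders with tilting trays stand on the balance bench. Take the handle of the tray that holds the two larger steel balls and tip that tray towards its guide rail, so that both balls run into the V-groove; then set the tray back down on its rest and let go. Do not tip the other tray, with the three smaller balls.

Things in the scene. Friction and masses are not known exactly. Their poses are not given: they have to be found in the camera images.
- large_handle (a point): Middle of the handle of the tray holding the larger balls: level steel bar, 12 mm thick, 64 mm free length, 98 mm above the counter at rest. Axes turn with the tray, level at rest: x from handle to groove, y along the bar, z up. In them the tray's hinge line, parallel to y, is at x +180, z -36 mm (the tray's open edge). Lift the bar on a circle about it, under 5 N; it may turn in the fingers. Let go, the tray sinks back.
- large_ball_1_center (a point): Centre of one of two larger steel balls, 24 mm across, 57 g, loose in a white tray 134 x 150 mm with 20 mm walls, open at the groove end. The tray rests with its floor leaning 4 degrees to the handle, so the balls lie at its end wall (50 mm from the bar, top 26 mm below it). Tilting by 15 to 25 degrees rolls them out; the hinge is free to 45. Axes mean nothing.
- large_ball_2_center (a point): Centre of the other larger ball, alike. They go into the aluminium V-groove across the tray's open end: 34 mm wide, 162 mm long, falling 3 degrees to +y, a clear plastic guide rail 100 mm high behind it. With the tray at rest a ball in the groove has its centre at x +200 mm, z -44 to -54 mm in the axes of large_handle.
- small_handle (a point): Middle of the handle of the other feeder's tray, which is built just the same but holds three smaller steel balls, 16 mm across. Same sizes and axes. This tray stays down. Both feeders are fixed to the counter; which stands left and which right varies.

How it is judged:
By the outcome, as a careful person would: the job done as asked, in the order asked, and still so for the second after the job is handed in, with the robot touching nothing.
It also fails if it takes over 38 s, if anything falls off the work surface, if the arm or the gripper's body presses on something with over 40 N, if the wrist force passes 120 N, or if a joint passes its speed limit or range.

ROBOT

A 7-joint arm with a two-finger parallel gripper is mounted at the origin on the work surface. World frame = base frame: x ahead of the robot, y to its left, z up, the work surface at z = 0. Lengths are in mm, angles in degrees, forces in N, time in s.
With the tool pointing down it reaches from about 350 to 900 mm from the base axis. Payload 8.1 kg.
Tool frame: the origin (TCP) lies on the centre line of the jaws, within the pads' length; the fingertips stand 25 mm ahead of it and the grasp point (between the pads) lies 6 mm ahead of it (nose_length is the distance from the TCP to the fingertips, in mm); z points along the fingers, x is the direction in which the jaws open and shut, and the axes are right-handed (so a half turn about z gives the same grasp; the last joint's range is limited). The gripper opens to 92 mm and grips with 3 to 60 N. Pads are 19 mm wide; open, the fingers measure 130 mm over their backs; the gripper's body (75 mm by 190 mm) begins 47 mm behind the grasp point.
Start: joints at [-82.311, 24.895, 1.432, 90.138, -0.665, 64.973, -4.303], TCP at [146.647, 607.565, 251.742] pointing down, gripper open.
Joint ranges: [-149.89, 149.89], [-25.12, 119.58], [-72.63, 75.52], [4.76, 147.25], [-75.54, 255.54], [6.69, 114.76], [-157.13, 157.13]. Speed limits (degrees/s): [127.2, 127.2, 172.46, 172.46, 180, 180, 180].

INTERFACE

Orientations are given as a 3x3 rotation matrix whose columns are the frame's x, y, z axes.
In Python, from rig import * gives the robot as it stands. The module is installed in compiled form; this text tells all that it offers.
- The arm moves only by the tool play_rows, never from a script. Its argument "deltas" is a list of rows, each a list of 3 entries, a list of its own where there are three numbers: the shift along the tool's x, y, z in cm, then the turn, a rotation vector about the tool's x, y, z in rad, then the closure, from 0 (fully open) to 1 (shut). In form: [[[x, y, z], [ax, ay, az], hand], ...]. A call has exactly 10 rows; each row is the pose to reach, as a shift and turn from the pose commanded when the call began, along the tool's axes at that moment; what a row does not reach only later rows make up. A row lasts 1/10 s, in which the tool goes at most 50 mm and 8.59 degrees, less where a joint would pass 70% of its speed; a pose out of reach is approached as far as the arm can. A call with a gripper value outside its range is refused whole. The fingers move at their own pace and stop on an object; the grip force is fixed at half the most. Time passes only in rows, so rows that repeat a pose let the fingers close, or fill a call up. It gives the time, the measured TCP pose, the force and the opening at its end, in the units of the state.
- sense(): the state, without advancing time (a new reading comes with each control period).
- camera(name): name is "scene" or "top" or "wrist"; returns a dict with "image" (384x512x3 uint8, red, green, blue), "z_map" (384x512 float32, mm along the optical axis (not along the pixel's ray), 0 where there is no reading), "camera_matrix" (3x3 intrinsics, pixels), "world_to_cam" (4x4, takes a point from world to camera coordinates); the wrist camera has in their place "mount" (4x4, takes a point from camera to tool coordinates, whose origin is the TCP and whose axes are the tool frame's). Camera axes: x right, y down, z forward; pixel columns grow to the right and rows downward; lengths in mm; the calibration is good to about 2 mm. A picture is of the moment at which its call begins: read the wrist's pose just before it.
- hand_in(): hands the job in, once; it reports no verdict.
Trained networks look in a picture, given as the dict that the camera call returned (one of the last four; its "shot" number tells which), for a name from the list of things; names that differ only in an ending like _2 or _b are one class to them, and where a whole thing is asked for, a point or a joint stands for the part that bears it (a point fixed in the world has none). Each returns a list of dicts, best first, with "conf" (0 to 1); they miss things now and then, are a little off and sometimes report something else, mostly with a low value. They report only what shows in the picture. A call takes as long as a camera call.
- silhouettes(query, picture): "pixels" (384x512 bool, what is visible of it) and "centre" ([column, row] as shares, 0 to 1, of the picture: columns of its width, rows of its height, amid what is visible of it).
- mark_of(query, picture): "centre" ([column, row] as shares, 0 to 1, of the picture: columns of its width, rows of its height: a listed point, or the origin of a listed thing).
The state is a dict: "t": time; "q": joint angles; "qvel": joint speeds; "effort": joint torques, N m; "ee_pos": TCP position; "orientation": TCP orientation; "wrist_force": force on the tool from outside, world axes, zero at the start; "ft_torque": the same for the moment, N m; "gripper_width": finger opening in mm.
Only numpy, scipy, OpenCV 4.12 (cv2) and the standard library are available. Lean on these libraries where they do the work, as an engineer would, in place of code of your own. Each camera call takes 0.05 s, during which the arm holds its last target.

## Working session

There is one attempt and no reset: what is moved stays moved. The work goes in short steps, Python scripts to look and compute and a tool call to move; the robot and the scene stay as the last step left them, time stands still between calls to the robot, and variables do not carry over. Pictures are saved under pics/ and viewed, and the job is handed in when it is done.

Besides the shell and the picture viewer there is one more tool, called after "Request:" in YAML: its name, and indented under it one key for each argument. play_rows: Moves the arm, as the interface text tells. Its arguments: {"type":"object","properties":{"deltas":{"type":"array","items":{"type":"array"}}},"required":["deltas"]}

```bash
mkdir -p pics
cat > h.py <<'E'
from rig import *
import numpy as np, cv2
def save(c,n): cv2.imwrite('pics/'+n,cv2.cvtColor(c['image'],cv2.COLOR_RGB2BGR))
def w2c(c,s):
    if 'world_to_cam' in c: return np.array(c['world_to_cam'])
    T=np.eye(4);T[:3,:3]=np.array(s['orientation']);T[:3,3]=s['ee_pos']
    return np.linalg.inv(T@np.array(c['mount']))
def px(c,s,u,v,z=None,plane=None):
    K=np.array(c['camera_matrix']);M=np.linalg.inv(w2c(c,s))
    d=np.array([(u-K[0,2])/K[0,0],(v-K[1,2])/K[1,1],1])
    if plane is not None:
        r=M[:3,:3]@d; z=(plane-M[2,3])/r[2]
    return M[:3,:3]@(d*z)+M[:3,3]
E
python3 - <<'E'
from h import *
s=sense();print(s)
for n in ['top','scene']:
    c=camera(n);save(c,n+'1.png')
    for q in ['large_handle','small_handle','large_ball_1_center']:
        for m in mark_of(q,c)[:4]:
            u,v=m['centre'][0]*512,m['centre'][1]*384
            zz=c['z_map'][int(v),int(u)]
            print(n,q,round(m['conf'],2),round(u,1),round(v,1),zz,px(c,s,u,v,zz).round(1),px(c,s,u,v,plane=98).round(1))
E
```

```text
{'t': 0.0, 'q': array([-82.31215799,  24.93501585,   1.43091069,  90.18948229,
        -0.6646418 ,  64.97205999,  -4.30113285]), 'qvel': array([ 0.07271288, -0.00329482, -0.0151157 ,  0.0452898 , -0.03539069,
       -0.0976644 , -0.06078017]), 'effort': array([-2.81878902e-04, -6.67866397e+01,  9.84570198e-01, -3.14464438e+01,
       -6.05668151e-02,  4.27112239e-02,  1.67157918e-04]), 'ee_pos': array([146.55014943, 607.09328793, 250.95794332]), 'orientation': array([[ 2.34610520e-01,  9.72089427e-01, -2.23740844e-04],
       [ 9.72088242e-01, -2.34610585e-01, -1.52391629e-03],
       [-1.53387489e-03,  1.40030950e-04, -9.99998814e-01]]), 'wrist_force': array([0.3921732 , 0.12109213, 0.76897855]), 'ft_torque': array([-0.02293988,  0.00299046, -0.02738014]), 'gripper_width': 91.63898390204433}
top large_handle 0.56 281.5 226.6 832.1543 [ 436.7 -103.6  104.2] [ 437.  -104.1   98. ]
top small_handle 0.97 138.7 227.1 835.61615 [443.5 216.9 101.6] [443.6 218.   98. ]
top large_ball_1_center 0.39 308.6 208.4 866.7304 [ 478.6 -170.4   74.8] [ 476.6 -166.9   98. ]
scene large_handle 0.85 221.0 179.1 841.97577 [ 445.6 -102.5   97.2] [ 446.3 -102.5   98. ]
scene small_handle 0.82 354.6 152.9 1022.35925 [ 3.540e+02  2.822e+02 -3.000e-01] [438.4 226.5  98. ]
scene large_ball_1_center 0.41 194.5 202.0 832.07733 [ 478.6 -170.8   73.3] [ 497.6 -169.6   98. ]
```

View pics/top1.png

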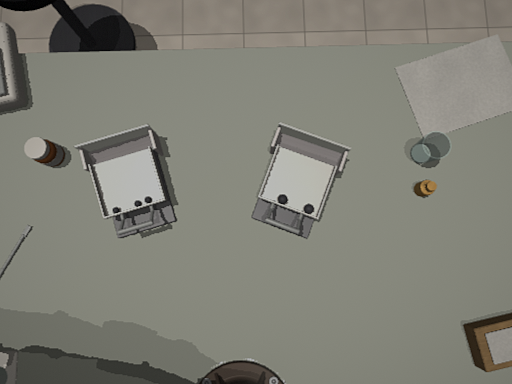

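View pics/scene1.png

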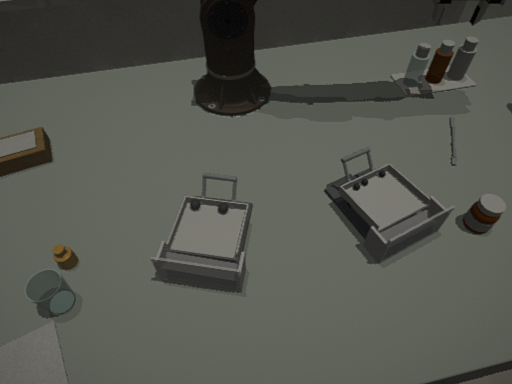

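The top picture shows the large-ball feeder on the right: balls at (283,199) and (308,208), bar near (283,227). The small-ball feeder is on the left. Next I'll measure the bar precisely.

Run:
```python
from h import *
s=sense();c=camera('top')
cv2.imwrite('pics/crop.png',cv2.resize(cv2.cvtColor(c['image'][115:245,240:360],cv2.COLOR_RGB2BGR),None,fx=5,fy=4.6,interpolation=cv2.INTER_CUBIC)[:600])
for n in ['top','scene']:
    if n!='top': c=camera(n)
    K=c['camera_matrix'];M=np.linalg.inv(w2c(c,s))
    v,u=np.mgrid[:384,:512]+0.0
    z=c['z_map'];P=np.stack([(u-K[0,2])/K[0,0]*z,(v-K[1,2])/K[1,1]*z,z],-1)@M[:3,:3].T+M[:3,3]
    m=(z>0)&(P[...,2]>88)&(P[...,2]<112)&(abs(P[...,0]-440)<45)&(abs(P[...,1]+103)<60)
    Q=P[m]
    print(n,len(Q),Q[:,2].min(),Q[:,2].max(),np.median(Q[:,2]))
    r=cv2.minAreaRect(Q[:,:2].astype(np.float32));print(r)
    for ln in Q[np.argsort(Q[:,1])][::max(1,len(Q)//25)]:print(ln.round(0),end=' ')
    # floor/side walls orientation
    m=(z>0)&(P[...,2]>60)&(P[...,2]<160)&(P[...,0]>400)&(P[...,0]<720)&(P[...,1]<0)&(P[...,1]>-280)
    r=cv2.minAreaRect(P[m][:,:2].astype(np.float32));print('tray',r)
```

```text
top 202 88.16598505576178 106.40093398496322 101.72599000959093
((443.7088928222656, -104.72373962402344), (79.19900512695312, 18.865154266357422), 68.86412811279297)
[ 435. -142.   91.] [ 431. -139.   99.] [ 431. -136.  102.] [ 424. -134.  101.] [ 435. -130.  100.] [ 429. -127.  103.] [ 431. -125.  105.] [ 436. -121.  102.] [ 431. -118.  102.] [ 440. -114.  103.] [ 440. -112.  104.] [ 445. -108.   99.] [ 440. -105.  100.] [ 438. -103.  103.] [443. -98. 101.] [441. -96. 101.] [450. -92. 102.] [447. -90. 103.] [443. -87. 101.] [452. -83. 103.] [445. -81. 102.] [457. -76. 100.] [460. -75.  92.] [459. -72. 100.] [457. -70. 103.] [452. -67. 103.] tray ((542.89599609375, -144.85472106933594), (178.2559814453125, 232.69676208496094), 68.16386413574219)
scene 206 88.3836650043877 105.11824425285681 101.15934310901667
((442.0894775390625, -106.60511779785156), (79.92671203613281, 18.199899673461914), 66.1031494140625)
[ 432. -145.   90.] [ 432. -142.   96.] [ 423. -140.  103.] [ 433. -138.   93.] [ 431. -136.   93.] [ 433. -133.  101.] [ 437. -129.   98.] [ 432. -125.  103.] [ 437. -122.   99.] [ 430. -118.  102.] [ 440. -115.   99.] [ 437. -112.  101.] [ 443. -109.  100.] [ 436. -105.  102.] [ 445. -102.  103.] [447. -98.  94.] [449. -96. 103.] [451. -92.  97.] [448. -88. 103.] [453. -85. 102.] [446. -81. 102.] [455. -78.  98.] [457. -77.  97.] [451. -75. 104.] [462. -73.  91.] [453. -71. 105.] tray ((542.5608520507812, -146.22508239746094), (178.75486755371094, 233.25843811035156), 67.58553314208984)
```

View pics/crop.png

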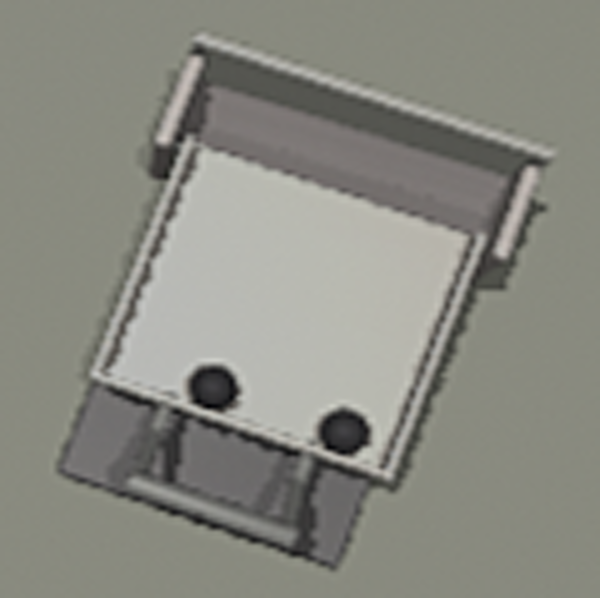

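Large feeder: bar centre is about (440.5,-105,98) and the tray x axis is at about -22°. Both views agree on this, and the bar's top is at about 104. I'll go there via a waypoint clear of the base.

```bash
cat >> h.py <<'E'
from scipy.spatial.transform import Rotation as R
def plan(p0,R0,p1,yaw):  # target: tool x at yaw deg, z down
    a=np.radians(yaw);x=np.array([np.cos(a),np.sin(a),0]);z=np.array([0,0,-1.]);R1=np.stack([x,np.cross(z,x),z],1)
    d=R0.T@(np.array(p1)-p0)/10; r=R.from_matrix(R0.T@R1).as_rotvec()
    return d.round(3),r.round(4)
E
python3 - <<'E'
from h import *
s=sense();p0=np.array([146.647,607.565,251.742])
print(plan(p0,s['orientation'],[440,230,250],27))
E
```

```text
(array([-29.817,  37.377,   0.178]), array([1.000e-04, 1.000e-04, 8.626e-01]))
```

Request:
play_rows:
  deltas:
    - [[-1.5, 1.9, 0], [0, 0, 0.043], 0]
    - [[-4.5, 5.6, 0], [0, 0, 0.13], 0]
    - [[-8, 10, 0], [0, 0, 0.23], 0]
    - [[-11.5, 14.4, 0], [0, 0, 0.33], 0]
    - [[-15, 18.8, 0], [0, 0, 0.43], 0]
    - [[-18.5, 23.2, 0], [0, 0, 0.53], 0]
    - [[-22, 27.6, 0], [0, 0, 0.63], 0]
    - [[-25.5, 32, 0], [0, 0, 0.73], 0]
    - [[-28.5, 35.6, 0.1], [0, 0, 0.82], 0]
    - [[-29.8, 37.4, 0.2], [0, 0, 0.863], 0]

```text
t: 1.5
ee_pos: [437.2, 233.4, 250.3]
orientation: [[0.893, 0.451, 0.001], [0.451, -0.893, 0.001], [0.001, -0.0, -1.0]]
wrist_force: [1.3, 0.5, -0.4]
gripper_width: 92.2
```

Run:
```python
from h import *
s=sense();print(s['ee_pos'],s['q'],s['wrist_force'])
print(plan(s['ee_pos'],s['orientation'],[437,-105,250],-22))
```

```text
[437.23108694 233.43286217 250.34754853] [-52.05733563  12.89114907  21.67628241 109.26482595  -5.55651093
  58.78301147  -1.20016185] [ 1.32001848  0.46295845 -0.3776872 ]
(array([-1.5278e+01,  3.0198e+01,  3.0000e-03]), array([-9.000e-04, -8.000e-04,  8.517e-01]))
```

Request:
play_rows:
  deltas:
    - [[-0.7, 1.4, 0], [0, 0, 0.04], 0.1]
    - [[-2.3, 4.5, 0], [0, 0, 0.13], 0.2]
    - [[-4, 8, 0], [0, 0, 0.23], 0.3]
    - [[-5.8, 11.5, 0], [0, 0, 0.33], 0.4]
    - [[-7.6, 15, 0], [0, 0, 0.43], 0.4]
    - [[-9.4, 18.6, 0], [0, 0, 0.53], 0.4]
    - [[-11.2, 22.2, 0], [0, 0, 0.63], 0.4]
    - [[-13.2, 26.2, 0], [0, 0, 0.74], 0.4]
    - [[-14.8, 29.2, 0], [0, 0, 0.82], 0.4]
    - [[-15.3, 30.2, 0], [0, 0, 0.852], 0.4]

```text
t: 2.5
ee_pos: [436.5, -106.6, 250.3]
orientation: [[0.926, -0.379, 0.001], [-0.379, -0.926, -0.0], [0.001, 0.0, -1.0]]
wrist_force: [-0.8, 0.2, 0.2]
gripper_width: 55.0
```

Run:
```python
from h import *
s=sense();print(s['ee_pos'],s['q'],s['wrist_force'],s['gripper_width'])
c=camera('wrist');save(c,'w1.png')
print(np.array(c['mount']).round(2).tolist())
for q in ['large_handle','large_ball_1_center']:
    for m in mark_of(q,c)[:4]:
        u,v=m['centre'][0]*512,m['centre'][1]*384
        print(q,m['conf'],u,v,px(c,s,u,v,plane=98 if 'han' in q else 74).round(1))
K=c['camera_matrix'];M=np.linalg.inv(w2c(c,s))
v,u=np.mgrid[:384,:512]+0.0
z=c['z_map'];P=np.stack([(u-K[0,2])/K[0,0]*z,(v-K[1,2])/K[1,1]*z,z],-1)@M[:3,:3].T+M[:3,3]
m=(z>0)&(P[...,2]>95)&(P[...,2]<110)&(abs(P[...,0]-440)<45)&(abs(P[...,1]+103)<60)
Q=P[m];print(len(Q),np.percentile(Q[:,2],[5,50,95]),cv2.minAreaRect(Q[:,:2].astype(np.float32)))
```

```text
[ 436.45497098 -106.58174445  250.2792815 ] [-29.25053459   8.86584015  41.93240304 115.9581713   -6.99293852
  57.55881208  -6.14973124] [-0.81747851  0.20719135  0.24682343] 55.01344312809249
[[1.0, -0.0, 0.0, -0.23], [0.0, 0.95, 0.31, -84.6], [-0.0, -0.31, 0.95, -133.0], [0.0, 0.0, 0.0, 1.0]]
large_handle 0.88 254.72 177.40800000000002 [ 442.2 -106.9   98. ]
large_ball_1_center 0.63 308.6848 210.5856 [ 478.6 -168.2   74. ]
large_ball_1_center 0.27 254.8224 177.60000000000002 [ 440.  -113.7   74. ]
1089 [ 99.59778232 102.79741494 104.42687211] ((440.14410400390625, -104.57706451416016), (80.21070861816406, 12.608083724975586), 67.52410888671875)
```

View pics/w1.png

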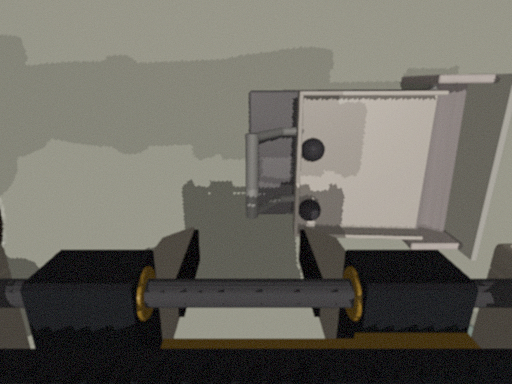

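The wrist view shows the bar at column ~252 (rows 135–215), parallel to the pads, with the two balls at (312,149) and (309,210). All three views agree within ~2 mm, so I'll descend.

Request:
play_rows:
  deltas:
    - [[0.1, -0.1, 1], [0, 0, 0], 0.4]
    - [[0.2, -0.2, 3], [0, 0, 0], 0.4]
    - [[0.3, -0.3, 5.2], [0, 0, 0], 0.4]
    - [[0.3, -0.3, 7.4], [0, 0, 0], 0.4]
    - [[0.3, -0.3, 9.4], [0, 0, 0], 0.4]
    - [[0.3, -0.3, 11.2], [0, 0, 0], 0.4]
    - [[0.3, -0.3, 12.8], [0, 0, 0], 0.4]
    - [[0.3, -0.3, 13.9], [0, 0, 0], 0.4]
    - [[0.3, -0.3, 14.5], [0, 0, 0], 0.4]
    - [[0.3, -0.3, 14.6], [0, 0, 0], 0.4]

```text
t: 3.65
ee_pos: [440.6, -101.1, 103.3]
orientation: [[0.929, -0.371, -0.001], [-0.371, -0.929, 0.0], [-0.001, 0.0, -1.0]]
wrist_force: [-0.4, -0.5, 0.3]
gripper_width: 55.0
```

Run:
```python
from h import *
s=sense();print(s['ee_pos'],s['q'],s['wrist_force'],s['gripper_width'])
c=camera('wrist');save(c,'w2.png')
```

```text
[ 440.62993479 -101.14231474  103.25065248] [-20.4329864   23.16774208  34.60633846 125.1919118  -21.55065341
  37.45303787   7.6059929 ] [-0.39366809 -0.50934869  0.27879936] 54.96571221315533
```

View pics/w2.png

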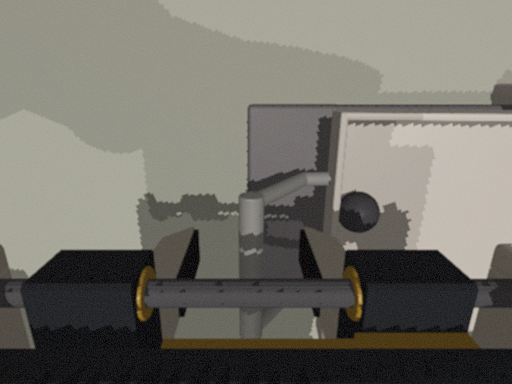

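The bar (col 251) is centred between the fingers, so I'll close.

Request:
play_rows:
  deltas:
    - [[0, 0, 0], [0, 0, 0], 0.6]
    - [[0, 0, 0], [0, 0, 0], 0.8]
    - [[0, 0, 0], [0, 0, 0], 1]
    - [[0, 0, 0], [0, 0, 0], 1]
    - [[0, 0, 0], [0, 0, 0], 1]
    - [[0, 0, 0], [0, 0, 0], 1]
    - [[0, 0, 0], [0, 0, 0], 1]
    - [[0, 0, 0], [0, 0, 0], 1]
    - [[0, 0, 0], [0, 0, 0], 1]
    - [[0, 0, 0], [0, 0, 0], 1]

```text
t: 4.7
ee_pos: [441.3, -101.9, 104.0]
orientation: [[0.928, -0.372, 0.001], [-0.372, -0.928, -0.0], [0.001, -0.0, -1.0]]
wrist_force: [2.4, -1.3, -1.3]
gripper_width: 11.0
```

Run:
```python
from h import *
s=sense();print(s['ee_pos'],s['wrist_force'],s['gripper_width'])
for t in range(3,31,3):
    p=R.from_euler('y',t,degrees=True).apply([-180,0,36])-[-180,0,36]; print(t,p.round(1))
```

```text
[ 441.31274296 -101.91476886  103.9932034 ] [ 2.3842155  -1.2636155  -1.33055273] 11.017124359836622
3 [2.1 0.  9.4]
6 [ 4.7  0.  18.6]
9 [ 7.8  0.  27.7]
12 [11.4  0.  36.6]
15 [15.5  0.  45.4]
18 [19.9  0.  53.9]
21 [24.9  0.  62.1]
24 [30.2  0.  70.1]
27 [36.   0.  77.8]
30 [42.1  0.  85.2]
```

Gripped (11 mm on the 12 mm bar). Now I'll lift on the arc to 15°.

Request:
play_rows:
  deltas:
    - [[0.05, 0, -0.3], [0, 0, 0], 1]
    - [[0.15, 0, -0.7], [0, 0, 0], 1]
    - [[0.27, 0, -1.2], [0, 0, 0], 1]
    - [[0.42, 0, -1.7], [0, 0, 0], 1]
    - [[0.6, 0, -2.25], [0, 0, 0], 1]
    - [[0.78, 0, -2.77], [0, 0, 0], 1]
    - [[0.97, 0, -3.2], [0, 0, 0], 1]
    - [[1.15, 0, -3.67], [0, 0, 0], 1]
    - [[1.35, 0, -4.1], [0, 0, 0], 1]
    - [[1.55, 0, -4.54], [0, 0, 0], 1]

```text
t: 5.7
ee_pos: [455.1, -107.5, 149.5]
orientation: [[0.928, -0.372, -0.0], [-0.372, -0.928, 0.0], [-0.0, 0.0, -1.0]]
wrist_force: [3.3, -0.9, -5.4]
gripper_width: 10.8
```

Run:
```python
from h import *
s=sense();print(s['ee_pos'],s['wrist_force'],s['ft_torque'],s['gripper_width'])
c=camera('scene');save(c,'s2.png')
```

```text
[ 455.13381984 -107.49639772  149.51514559] [ 3.32004403 -0.92078706 -5.37785186] [-0.20331213 -0.43078734 -0.07050864] 10.837312090155129
```

View pics/s2.png

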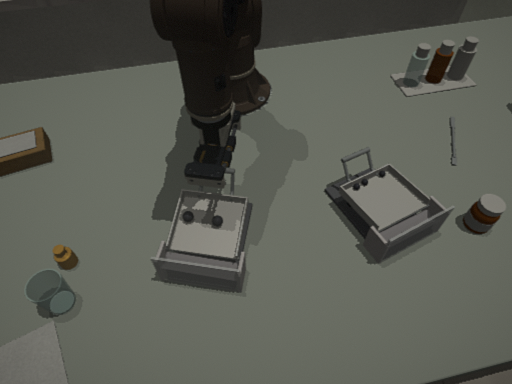

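The tray is lifting and the balls, at (188,216) and (218,221), have started rolling. I'll continue to ~25° and hold.

Request:
play_rows:
  deltas:
    - [[0.2, 0, -0.4], [0, 0, 0], 1]
    - [[0.4, 0, -0.75], [0, 0, 0], 1]
    - [[0.6, 0, -1.1], [0, 0, 0], 1]
    - [[0.85, 0, -1.5], [0, 0, 0], 1]
    - [[1.1, 0, -1.9], [0, 0, 0], 1]
    - [[1.35, 0, -2.3], [0, 0, 0], 1]
    - [[1.5, 0, -2.55], [0, 0, 0], 1]
    - [[1.6, 0, -2.65], [0, 0, 0], 1]
    - [[1.65, 0, -2.7], [0, 0, 0], 1]
    - [[1.65, 0, -2.7], [0, 0, 0], 1]

```text
t: 6.75
ee_pos: [469.4, -113.2, 176.2]
orientation: [[0.928, -0.372, -0.003], [-0.372, -0.928, 0.001], [-0.003, -0.0, -1.0]]
wrist_force: [-7.6, 3.2, 3.9]
gripper_width: 10.8
```

Run:
```python
from h import *
s=sense();print(s['ee_pos'],s['wrist_force'],s['ft_torque'],s['gripper_width'])
c=camera('scene');save(c,'s3.png')
im=cv2.cvtColor(c['image'][150:310,130:290],cv2.COLOR_RGB2BGR);cv2.imwrite('pics/s3c.png',cv2.resize(im,None,fx=3.5,fy=3.5,interpolation=cv2.INTER_CUBIC))
```

```text
[ 469.37875009 -113.21676347  176.17925603] [-7.62795131  3.24340611  3.88563222] [ 0.61810366  1.69719891 -0.06489019] 10.825271307569492
```

View pics/s3c.png

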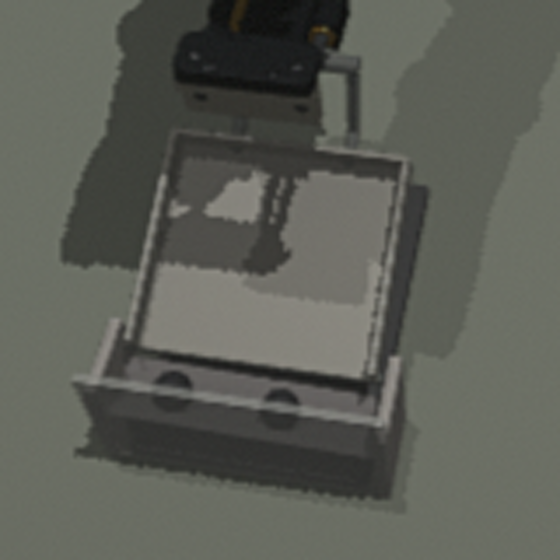

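Both balls show in the groove behind the clear rail, at crop (175,390) and (280,405). Now I'll lower back along the same arc.

Request:
play_rows:
  deltas:
    - [[-0.05, 0, 0.05], [0, 0, 0], 1]
    - [[-0.15, 0, 0.2], [0, 0, 0], 1]
    - [[-0.3, 0, 0.45], [0, 0, 0], 1]
    - [[-0.5, 0, 0.8], [0, 0, 0], 1]
    - [[-0.73, 0, 1.2], [0, 0, 0], 1]
    - [[-0.97, 0, 1.6], [0, 0, 0], 1]
    - [[-1.2, 0, 2], [0, 0, 0], 1]
    - [[-1.4, 0, 2.3], [0, 0, 0], 1]
    - [[-1.55, 0, 2.55], [0, 0, 0], 1]
    - [[-1.65, 0, 2.7], [0, 0, 0], 1]

```text
t: 7.8
ee_pos: [454.9, -107.4, 149.3]
orientation: [[0.928, -0.372, -0.0], [-0.372, -0.928, 0.0], [-0.001, -0.0, -1.0]]
wrist_force: [-5.7, 1.9, 2.6]
gripper_width: 10.6
```

Request:
play_rows:
  deltas:
    - [[-0.2, 0, 0.44], [0, 0, 0], 1]
    - [[-0.4, 0, 0.88], [0, 0, 0], 1]
    - [[-0.58, 0, 1.34], [0, 0, 0], 1]
    - [[-0.77, 0, 1.79], [0, 0, 0], 1]
    - [[-0.95, 0, 2.29], [0, 0, 0], 1]
    - [[-1.13, 0, 2.84], [0, 0, 0], 1]
    - [[-1.28, 0, 3.34], [0, 0, 0], 1]
    - [[-1.4, 0, 3.84], [0, 0, 0], 1]
    - [[-1.5, 0, 4.24], [0, 0, 0], 1]
    - [[-1.55, 0, 4.5], [0, 0, 0], 1]

```text
t: 8.8
ee_pos: [441.3, -101.9, 104.1]
orientation: [[0.928, -0.372, 0.001], [-0.372, -0.928, -0.0], [0.001, 0.0, -1.0]]
wrist_force: [-1.4, 1.4, 14.2]
gripper_width: 11.2
```

Run:
```python
from h import *
s=sense();print(s['ee_pos'],s['wrist_force'],s['ft_torque'],s['gripper_width'])
c=camera('scene')
im=cv2.cvtColor(c['image'][150:310,130:290],cv2.COLOR_RGB2BGR);cv2.imwrite('pics/s4c.png',cv2.resize(im,None,fx=3.5,fy=3.5,interpolation=cv2.INTER_CUBIC))
```

```text
[ 441.32280091 -101.91234282  104.05414848] [-1.4368881   1.41722756 14.20406598] [2.12171377e-02 2.07153679e-01 1.11546706e-04] 11.227808552437379
```

View pics/s4c.png

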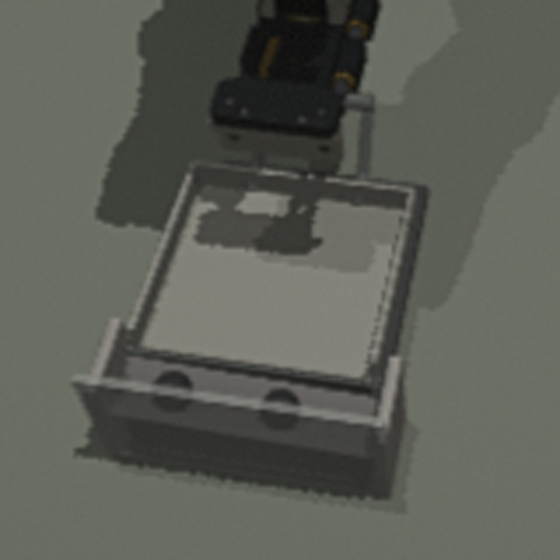

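The tray is down (14 N upward reaction, pose as at grasp) and the balls are still in the groove. Release and rise.

Request:
play_rows:
  deltas:
    - [[0, 0, 0], [0, 0, 0], 0.9]
    - [[0, 0, 0], [0, 0, 0], 0.7]
    - [[0, 0, 0], [0, 0, 0], 0.5]
    - [[0, 0, 0], [0, 0, 0], 0.5]
    - [[0, 0, 0], [0, 0, 0], 0.5]
    - [[0, 0, -0.3], [0, 0, 0], 0.5]
    - [[0, 0, -1], [0, 0, 0], 0.5]
    - [[0, 0, -2.5], [0, 0, 0], 0.5]
    - [[0, 0, -4.5], [0, 0, 0], 0.5]
    - [[0, 0, -7], [0, 0, 0], 0.5]

```text
t: 9.85
ee_pos: [440.3, -101.9, 175.1]
orientation: [[0.928, -0.372, -0.001], [-0.372, -0.928, -0.0], [-0.001, 0.001, -1.0]]
wrist_force: [-0.1, 0.2, -0.6]
gripper_width: 45.8
```

Request:
play_rows:
  deltas:
    - [[-0.5, 0, -2.5], [0, 0, 0], 0.5]
    - [[-1, 0, -5], [0, 0, 0], 0.5]
    - [[-2, 0, -7], [0, 0, 0], 0.5]
    - [[-3, 0, -9], [0, 0, 0], 0.5]
    - [[-4, 0, -10], [0, 0, 0], 0.5]
    - [[-5, 0, -11], [0, 0, 0], 0.5]
    - [[-6, 0, -12], [0, 0, 0], 0.5]
    - [[-6.5, 0, -12.5], [0, 0, 0], 0.5]
    - [[-7, 0, -13], [0, 0, 0], 0.5]
    - [[-7, 0, -13], [0, 0, 0], 0.5]

```text
t: 10.85
ee_pos: [375.8, -75.7, 304.7]
orientation: [[0.928, -0.372, 0.001], [-0.372, -0.928, 0.001], [0.0, -0.001, -1.0]]
wrist_force: [0.2, 0.8, 0.6]
gripper_width: 45.8
```

Run:
```python
from h import *
s=sense();print(s['ee_pos'],s['wrist_force'],s['gripper_width'])
ex=np.array([.927,-.375,0]);ey=np.array([.375,.927,0]);ez=np.array([0,0,1.]);o=np.array([440.5,-105,98])
ims=[]
for n in ['scene','top']:
    c=camera(n)
    r=(150,310,130,290) if n=='scene' else (110,250,235,375)
    im=cv2.cvtColor(c['image'][r[0]:r[1],r[2]:r[3]],cv2.COLOR_RGB2BGR);ims.append(cv2.resize(im,(395,395),interpolation=cv2.INTER_CUBIC))
    for m in mark_of('large_ball_1_center',c)[:4]:
        u,v=m['centre'][0]*512,m['centre'][1]*384
        p=px(c,s,u,v,plane=50)-o
        print(n,round(m['conf'],2),u,v,[round(p@e) for e in (ex,ey,ez)])
    for m in mark_of('large_handle',c)[:1]:
        u,v=m['centre'][0]*512,m['centre'][1]*384; print('handle',m['conf'],px(c,s,u,v,plane=98))
    K=c['camera_matrix'];M=np.linalg.inv(w2c(c,s))
    v,u=np.mgrid[:384,:512]+0.0
    z=c['z_map'];P=np.stack([(u-K[0,2])/K[0,0]*z,(v-K[1,2])/K[1,1]*z,z],-1)@M[:3,:3].T+M[:3,3]
    L=(P-o)@np.stack([ex,ey,ez],1)
    b=(z>0)&(abs(L[...,0])<9)&(abs(L[...,1])<30)&(L[...,2]>-15)&(L[...,2]<100);print('bar top z',np.median(P[b][:,2]))
    f=(abs(L[...,0]-100)<40)&(abs(L[...,1])<50);A=L[f];print('floor fit',np.linalg.lstsq(np.c_[A[:,0],A[:,1],np.ones(len(A))],A[:,2],rcond=None)[0])
    if n=='top':
        for y in range(-80,81,8):
            g=(abs(L[...,0]-200)<5)&(abs(L[...,1]-y)<4); print(y,g.sum(),L[g][:,2].round(0)[:12])
cv2.imwrite('pics/end.png',np.hstack(ims))
```

```text
[375.75208653 -75.660733   304.72909761] [0.24782693 0.75716004 0.5893861 ] 45.7897722143199
scene 0.56 180.5824 259.584 [194, -44, -48]
handle 0.72 [ 439.38277027 -104.11925961   98.        ]
bar top z 101.92277436346882
floor fit [ 6.77986893e-02  1.18398361e-03 -4.86689834e+01]
top 0.54 326.6048 154.2144 [204, -46, -48]
handle 0.65 [ 441.9099673  -102.66832649   98.        ]
bar top z nan
floor fit [ 7.04014637e-02  2.78765646e-03 -4.96028594e+01]
-80 21 [-23. -23. -21. -28. -20. -24. -40. -28. -21. -22. -61. -60.]
-72 12 [-57. -60. -59. -59. -65. -61. -61. -59. -59. -62. -61. -61.]
-64 13 [-61. -63. -57. -56. -63. -63. -60. -57. -62. -63. -66. -60.]
-56 9 [-42. -40. -42. -59. -41. -62. -64. -63. -58.]
-48 13 [-38. -35. -36. -36. -36. -36. -37. -39. -37. -36. -39. -40.]
-40 12 [-40. -35. -38. -37. -38. -37. -39. -38. -38. -38. -36. -35.]
-32 17 [-43. -60. -41. -39. -59. -62. -45. -41. -67. -68. -64. -42.]
-24 13 [-61. -60. -66. -63. -62. -65. -65. -63. -61. -65. -63. -62.]
-16 12 [-62. -60. -63. -63. -63. -66. -66. -63. -65. -62. -63. -65.]
-8 12 [-61. -59. -64. -64. -65. -67. -71. -67. -64. -60. -62. -64.]
0 12 [-62. -67. -65. -66. -64. -67. -67. -65. -64. -64. -62. -64.]
8 11 [-45. -45. -60. -49. -63. -64. -67. -66. -65. -67. -64.]
16 13 [-37. -41. -43. -41. -41. -40. -44. -36. -40. -42. -40. -41.]
24 13 [-39. -41. -39. -39. -37. -37. -39. -39. -41. -41. -38. -42.]
32 15 [-44. -61. -49. -45. -44. -64. -45. -43. -68. -64. -42. -41.]
40 12 [-64. -62. -69. -68. -64. -67. -66. -68. -68. -67. -64. -68.]
48 13 [-61. -66. -64. -65. -68. -67. -67. -65. -68. -68. -67. -63.]
56 13 [-67. -66. -65. -66. -68. -67. -69. -66. -69. -69. -68. -65.]
64 12 [-64. -67. -67. -66. -70. -71. -66. -67. -70. -72. -66. -67.]
72 12 [-70. -66. -64. -63. -70. -69. -70. -68. -68. -70. -66. -67.]
80 13 [-21. -35. -66. -68. -66. -64. -68. -66. -67. -71. -68. -73.]
  return _methods._mean(a, axis=axis, dtype=dtype,
  ret = ret.dtype.type(ret / rcount)
```

View pics/end.png

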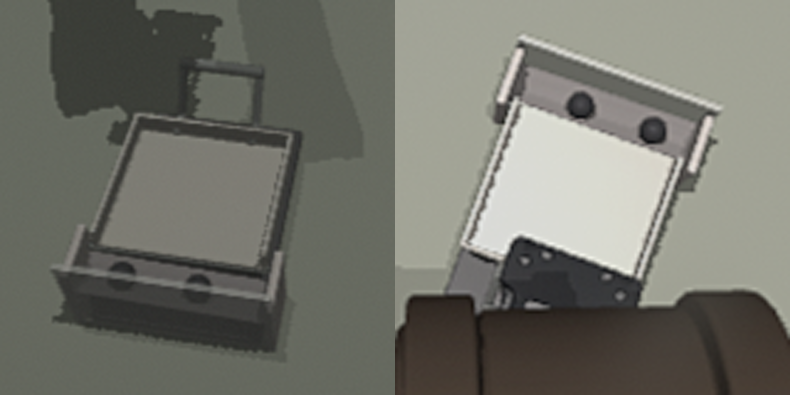

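Both balls sit in the V-groove. Ball 1 is at (x≈200, y≈-45, z≈-49) and ball 2 at (x≈200, y≈23, z≈-51), within the stated z range. The tray floor slopes 4°, the bar is back at its rest height, and the arm is clear.

```bash
python3 -c "
from rig import *
print(hand_in())"
```

```text
the job is handed in; nothing more can be done
None
```

I tipped the large-ball tray by about 25°, and both larger balls rolled into the V-groove. I then lowered the tray onto its rest, let go and moved the arm clear. The job was handed in at about 11 s of the 38 s allowed, and the small-ball tray was not touched.

**Balls:** the top camera's depth map shows both in the groove at x ≈ +200 mm, with centres at z ≈ -49 and -51 mm. That is inside the stated -44 to -54 mm.

**Tray:** the floor slopes about 4° towards the handle, and the bar is back where it was before the lift.

**Forces:** readings taken at the end of each move stayed at or below about 14 N at the wrist, the highest being when I set the tray down.

**Disagreements:**
- The balls stayed where they entered the groove (about 45 mm to the -y side and 23 mm to the +y side of the middle) and did not run to the low +y end. They looked unchanged in the pictures from the end of the lift to the end.
- In the last pictures the ball detector reported only one of the two balls in each view. The depth map and the pictures show both.
- The arm hid the bar in the last top picture, so I checked the bar's height from the scene camera only.

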